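# Lock the turntable and open the jug's push-and-turn cap

### The job

The degreaser jug stands on a swivelling turntable: throw the stand's yellow lock lever fully home into the notch with the green mark, so that the turntable cannot swing. Then press the jug's red safety cap down, twist it anticlockwise until it is free and lift it straight up; finish while still holding the cap level, about 8 cm above the open mouth of the jug. Leave the other things on the bench where they are.

Things in the scene. Friction and masses are not known exactly. Their poses are not given: they have to be found in the camera images.
- stand: grey steel base plate fixed on the bench, 235 (x) by 285 (y) by 12 mm thick, carrying the turntable with the jug and, on its left part, the lock lever. Origin: on the bench surface, on the turntable's and jug's upright axis; the plate reaches from -155 to +80 mm along its x and from -80 to +205 mm along its y. Its x axis points away from the robot at yaw 0, z up. It is placed with different position and yaw each time.
- pivot (a point): point on the plate's top on the upright axis about which the lock lever turns; at (-60, 72, 12) mm in the stand's frame
- lever_grip (a point): centre of the lever's black upright round handle, 22 mm in diameter, from 54 to 112 mm above the bench (this point is 96 mm above the bench and 95 mm from the lever's axis). It can be pinched from above in any yaw, and travels in a level circle about the pivot. The arm of the lever below it is yellow, 14 mm wide, 32 to 40 mm above the bench.
- lever (a joint): angle of the lock lever in rad: 0 fully back, the handle pointing towards the robot (150 degrees anticlockwise from the stand's x axis), grows as the handle swings clockwise seen from above, away from the robot; the notch with the green mark is at 0.96, a solid stop at 0.98. A sprung roller under the lever drops into the notch: about 1 N at the handle moves it, some 2 to 4 N takes it out again..
- notch (a point): point on the plate's top, in the middle of the green mark, straight below where the handle stands when the lever is home in the notch
- turntable (a joint): angle of the turntable with the jug in rad, 0 as it starts (its yellow tab against a fixed stop), growing anticlockwise. It turns almost freely unless the lever is home, when a dog on the lever bars the tab and it can turn by no more than about 0.05.
- mouth (a point): centre of the rim of the jug's neck, 151.5 mm above the bench, on the jug's axis. White jug 90 mm across with a blue and yellow label band, strapped upright on the turntable; its small loop handle reaches 70 mm from the axis and stays below the cap. Neck 30 mm across, 40 mm over its three lugs.
- cap: red ribbed round safety cap, 53 mm across, 36 mm tall, 60 g, white anticlockwise arrow on top. Origin: centre of its underside, z up along its axis; on the jug the underside is 129 mm above the bench. It can be gripped round its side in any yaw. Three lugs inside it sit in pockets under the neck's lugs: press down 5 to 7 mm, keep pressing and turn it about 60 degrees anticlockwise seen from above, then lift.
- cap_top (a point): centre of the cap's top face, 36 mm above its underside; 165 mm above the bench with the cap on. The turn: locked until pressed down 4 mm, then free of the neck's lugs from 50 degrees anticlockwise on, solid stop at about 75; after that it lifts off without resistance.
- seal (a joint): travel in m of the sprung seal in the mouth that pushes the cap up: 0 standing fully out, about 0.001 with the cap on and untouched, grows as the cap is pressed down, 0.0085 at most. The cap starts to move at about 7 N of push and takes about 13 N at the bottom stop, 7.5 mm down.
- green_aerosol: standing white spray can with green cap, 66 mm wide, 204 mm tall; bystander, stands to the left behind the stand
- yellow_carton: yellow carton 70x100x45 mm; bystander, lies to the right of the stand
- mug: off-white mug 84x113x95 mm; bystander, stands at the left
- blue_carton: blue carton 60x85x60 mm; bystander, lies to the left of the stand
- tape_measure: yellow and black tape measure 36x82x66 mm; bystander, stands to the left near the bench's front edge
Things that resemble listed ones, but are neither listed nor needed, are in the scene too. Of the things shaped like the cap, the red one is meant.

How it is judged (in metres and radians):
On the way, in this order (a step that is already met when the one before it is completed fails the run):
1. the lever is home in the marked notch, the cap still on (value of joint lever above 0.92 rad and value of joint turntable below 0.15 rad and z of cap in the frame of mouth below -0.015 m), for 0.2 s.
2. the cap is pressed down with the turntable locked (value of joint lever above 0.92 rad and value of joint turntable below 0.15 rad and value of joint seal above 0.0045 m), for 0.1 s.
At the end, for the whole second after the job is handed in: the fingers hold the cap still and free of the jug, its underside 4 to 14 cm above the rim of the mouth and within 3.5 cm of the jug's axis, tilted less than 20 degrees; the lever is home in the marked notch (above 0.92 rad) and the turntable is within 0.15 rad of where it stood (value of joint lever above 0.92 rad and value of joint turntable below 0.15 rad and z of cap in the frame of mouth between 0.04 and 0.14 m and horizontal distance between cap and mouth below 0.035 m and angle between cap's own z axis and vertical below 0.35 rad and contact force between cap and the fingers above 1 N and contact force between cap and stand below 0.1 N and linear speed of cap below 0.03 m/s); the arm keeps its last pose, push and grip.
It fails at once if a bystander is shifted by more than 3 cm (distance of any of green_aerosol, yellow_carton, mug, blue_carton, tape_measure from where it was at the start of the episode above 0.03 m).
It also fails if it takes over 51 s, if anything falls off the work surface, if the arm or the gripper's body presses on something with over 40 N, if the wrist force passes 120 N, or if a joint passes its speed limit or range.

### The arm

A 7-joint arm with a two-finger parallel gripper is mounted at the origin on a cart in front of the work surface, level with it; the furniture and walls round the work are solid. World frame = base frame: x ahead of the robot, y to its left, z up, the work surface at z = 0. Lengths are in m, angles in degrees, forces in N, time in s.
With the tool pointing down it reaches from about 0.425 to 0.95 m from the base axis. Payload 4.7 kg.
Tool frame: the origin (TCP) lies at the very end of the fingers, on their centre line; the grasp point (between the pads) lies 19 mm behind it; z points along the fingers, y is the line along which they close (so a half turn about z gives the same grasp; the last joint's range is limited). The gripper opens to 87 mm and grips with 3 to 60 N. Pads are 19 mm wide; open, the fingers measure 117 mm over their backs; the gripper's body (75 mm by 190 mm) begins 51 mm behind the grasp point.
Start: joints at [73.975, 26.849, -2.785, 87.806, 1.381, 65.374, -4.715], TCP at [0.168, -0.654, 0.223] pointing down, gripper open.
Joint ranges: [-148.3, 148.3], [-19.14, 114.17], [-79.39, 73.82], [5.75, 140.21], [-59.74, 239.74], [12.07, 113.84], [-152.46, 152.46]. Speed limits (degrees/s): [147.25, 147.25, 180, 180, 180, 180, 180].

### API

Orientations are given as a 3x3 rotation matrix whose columns are the frame's x, y, z axes.
In Python, from workcell import arm gives the robot as it stands. The module is installed in compiled form; this text tells all that it offers.
- The arm moves only by the tool play_rows, never from a script. Its argument "rows" is a list of rows, each an object with "delta_pos": the shift along the world's x, y, z in cm, a list of three; "angular": the turn, a rotation vector about the world's x, y, z in degrees, a list of three; "grip": the opening, from -1 (shut) to 1 (fully open). In form: [{"delta_pos": [dx, dy, dz], "angular": [ax, ay, az], "grip": grip}, ...]. A call has 1 to 5 rows; each row shifts and turns the commanded pose from where the row before left it; what a row does not reach is not made up. A row lasts 1/12 s, in which the tool goes at most 41.7 mm and 7.16 degrees, less where a joint would pass 70% of its speed; a pose out of reach is approached as far as the arm can. A call is refused whole if a number of a shift passes 4.17 or a number of a turn 7.16, either way. A call with a gripper value outside its range is refused whole. The fingers move at their own pace and stop on an object; "squeeze" is the grip in N (left out, the last holds). Time passes only in rows, so rows that do not move let the fingers close. It gives the time, the measured TCP pose, the force, the opening and the grip force at its end, in the units of the state.
- arm.sense(): the state, without advancing time (a new reading comes with each control period).
- arm.get_image(name): name is "side" or "top"; returns (picture, depth): 420x560x3 uint8, red, green, blue; 420x560 float32, m along the optical axis (not along the pixel's ray), 0 where there is no reading.
- arm.calibration(name): a dict with "vertical_fov" (degrees; the focal length in pixels is half the picture's height over the tangent of half this angle, whatever the lens; pixels are square), "cx", "cy" (the principal point, pixels), "k1" (the pictures are not rectified: a ray, as slopes to the right and down, at radius r is drawn at 1 + k1 r^2 times it, then the intrinsics apply), "R" (3x3) and "t" (3): a world point X has camera coordinates R X + t. Camera axes: x right, y down, z forward; pixel columns grow to the right and rows downward; lengths in m; the calibration is good to about 2 mm. A picture is of the moment at which its call begins. calibration takes no time and is no camera call.
- arm.close_job(): hands the job in; it is judged then, once.
The state is a dict: "time": time; "q": joint angles; "dq": joint speeds; "joint_efforts": joint torques, N m; "tool_pos": TCP position; "eef_rot": TCP orientation; "wrist_force": force on the tool from outside, world axes, zero at the start; "ft_torque": the same for the moment, N m; "finger_gap": finger opening in m; "gripper_force": force on a finger pad.
Only numpy, scipy, OpenCV 4.12 (cv2) and the standard library are available. Lean on these libraries where they do the work, as an engineer would, in place of code of your own. Each camera call takes 0.05 s, during which the arm holds its last target. There are 200 camera calls.

## Working session

There is one attempt and no reset: what is moved stays moved. The work goes in short steps, Python scripts to look and compute and a tool call to move; the robot and the scene stay as the last step left them, time stands still between calls to the robot, and variables do not carry over. Pictures are saved under pics/ and viewed, at most 10 in all, crops included, and the job is handed in when it is done.

Besides the shell and the picture viewer there is one more tool, called after ">>>" as name([rows], argument=value, ...), one row to a line, values as JSON. play_rows: Moves the arm, as the interface text tells. Its arguments: {"type":"object","properties":{"rows":{"type":"array"},"squeeze":{"type":"number"}},"required":["rows"]}

```bash
mkdir -p pics; cat > h.py <<'E'
import numpy as np, cv2
from workcell import arm
def cal(n):
    c=arm.calibration(n); f=210/np.tan(np.radians(c["vertical_fov"])/2)
    K=np.array([[f,0,c["cx"]],[0,f,c["cy"]],[0,0,1]]); D=np.array([c["k1"],0,0,0,0.]); 
    return K,D,np.array(c["R"]),np.array(c["t"])
def ray(n,uv):
    K,D,R,t=cal(n); s=cv2.undistortPoints(np.array(uv,float).reshape(-1,1,2),K,D).reshape(-1,2)
    return -R.T@t, np.c_[s,np.ones(len(s))]@R
def onz(n,uv,z):
    o,d=ray(n,uv); return o+d*((z-o[2])/d[:,2])[:,None]
def proj(n,X):
    K,D,R,t=cal(n); return cv2.projectPoints(np.array(X,float).reshape(-1,3),cv2.Rodrigues(R)[0],t,K,D)[0].reshape(-1,2)
def shot(n,name):
    p,d=arm.get_image(n); np.savez(f"pics/{name}.npz",p=p,d=d); cv2.imwrite(f"pics/{name}.png",p[:,:,::-1]); return p,d
E
python3 - <<'E'
from h import *
for n in("side","top"):
    shot(n,n+"0"); K,D,R,t=cal(n); print(n,K[0,0],D[0],(-R.T@t).round(3),R.round(2).tolist())
print(arm.sense())
E
```

```text
side 421.70452768132316 -0.06377780786869881 [0.055 0.951 0.758] [[-0.84, -0.54, -0.0], [-0.29, 0.46, -0.84], [0.45, -0.71, -0.54]]
top 441.1086897839058 0.00668328818066432 [0.434 0.108 1.447] [[-0.03, -1.0, -0.02], [-0.99, 0.03, -0.1], [0.1, 0.02, -0.99]]
{'time': 0.1, 'q': array([73.97535795, 26.89152837, -2.78554831, 87.86642189,  1.38176629,
       65.37416991, -4.71553992]), 'dq': array([-0.00529483, -0.11684462, -0.0461492 , -0.20168805,  0.05257011,
        0.04339008, -0.05001829]), 'joint_efforts': array([-2.67333216e-04, -5.09168708e+01, -8.17586132e-02, -2.36826754e+01,
       -6.15751930e-02,  3.44680238e-02,  5.15037800e-05]), 'tool_pos': array([ 0.16739978, -0.6533654 ,  0.22162143]), 'eef_rot': array([[ 9.68705181e-01,  2.48213685e-01, -4.88591757e-04],
       [ 2.48214157e-01, -9.68703780e-01,  1.64877097e-03],
       [-6.40531638e-05, -1.71844837e-03, -9.99998521e-01]]), 'wrist_force': array([-0.01670489,  0.21463479, -0.17137985]), 'ft_torque': array([ 0.01445944, -0.05936849,  0.03340396]), 'gripper_force': 0.0, 'finger_gap': 0.08696242062365458}
```

View pics/top0.png

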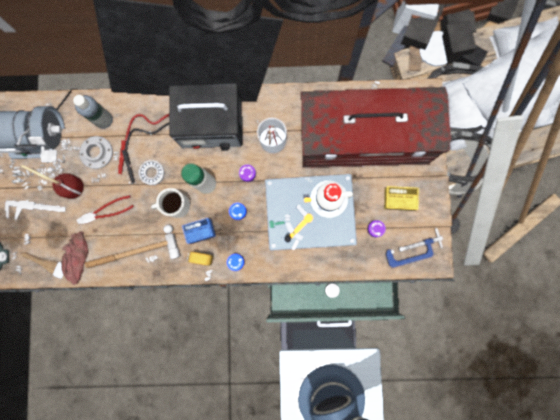

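View pics/side0.png

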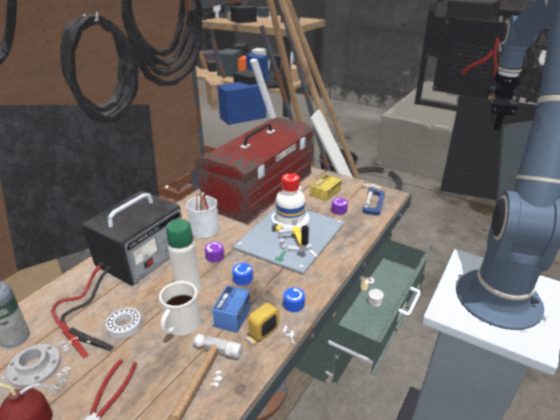

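The top view shows the red cap at about (332,191), the black lever handle at (288,238) and the green mark at (278,222). The side view shows the cap at (290,182). Next I'll measure these and take enlarged crops.

```bash
cat > m.py <<'E'
from h import *
import sys
def blob(p,lo,hi,box):
    x0,y0,x1,y1=box; h=cv2.cvtColor(p,cv2.COLOR_RGB2HSV)[y0:y1,x0:x1]
    m=cv2.inRange(h,lo,hi)
    n,l,s,c=cv2.connectedComponentsWithStats(m); i=1+np.argmax(s[1:,4]); ys,xs=np.where(l==i)
    q=cv2.minAreaRect(np.c_[xs,ys].astype(np.float32))
    return c[i]+[x0,y0], s[i,4], np.array(s[i,:4])+[x0,y0,0,0]
E
python3 - <<'E'
from m import *
T=np.load("pics/top0.npz")["p"];S=np.load("pics/side0.npz")["p"]
a,b=np.load("pics/top0.npz")["d"],np.load("pics/side0.npz")["d"]
h=cv2.cvtColor(T,cv2.COLOR_RGB2HSV);
c,n,s=blob(T,(0,120,80),(8,255,255),(310,170,352,212)); print("capT",c,n,s,onz("top",c,.165))
c,n,s=blob(S,(0,120,80),(8,255,255),(270,165,310,205)); print("capS",c,n,s,onz("side",c,.15))
c,n,s=blob(T,(0,0,0),(180,255,70),(275,225,300,250)); print("gripT",c,n,s,onz("top",c,.112))
c,n,s=blob(S,(0,0,0),(180,255,70),(285,215,320,255)); print("gripS",c,n,s,onz("side",c,.085))
c,n,s=blob(T,(40,80,40),(90,255,255),(265,210,292,235)); print("green",c,n,s,onz("top",c,.012))
c,n,s=blob(S,(40,80,40),(90,255,255),(265,240,300,270)); print("greenS",c,n,s,onz("side",c,.012))
# plate
m=cv2.inRange(h,(90,20,120),(115,90,255)); m[:170]=0;m[255:]=0;m[:,:262]=0;m[:,358:]=0
ys,xs=np.where(cv2.morphologyEx(m,cv2.MORPH_OPEN,np.ones((3,3))));r=cv2.minAreaRect(np.c_[xs,ys].astype(np.float32));bx=cv2.boxPoints(r);print(r,onz("top",bx,.012))
A=cv2.resize(T[165:265,255:365],None,fx=5,fy=5,interpolation=cv2.INTER_CUBIC)
B=cv2.resize(S[165:275,230:350],None,fx=5,fy=5,interpolation=cv2.INTER_CUBIC)
cv2.imwrite("pics/cropT.png",A[:,:,::-1]);cv2.imwrite("pics/cropS.png",B[:,:,::-1])
E
```

```text
capT [332.47770701 191.82165605] 157 [324 184  17  17] [[ 0.63345524 -0.0129053   0.165     ]]
capS [284.3248503  178.95958084] 668 [270 165  33  38] [[ 0.65488923 -0.01419119  0.15      ]]
gripT [287.46153846 237.92307692] 13 [286 236   4   5] [[0.50457887 0.12305561 0.112     ]]
gripS [304.40625    235.14583333] 96 [302 227   6  18] [[0.50151658 0.12846169 0.085     ]]
green [271.47368421 223.84210526] 19 [270 221   4   6] [[0.55716917 0.17519888 0.012     ]]
greenS [280.18518519 256.66666667] 27 [276 251   9  10] [[0.55650982 0.16559088 0.012     ]]
((310.45172119140625, 211.6793212890625), (70.23153686523438, 86.20392608642578), 86.633544921875) [[ 0.70563651  0.19210823  0.012     ]
 [ 0.71439542 -0.09162031  0.012     ]
 [ 0.48376911 -0.09568681  0.012     ]
 [ 0.47453213  0.18347991  0.012     ]]
```

View pics/cropT.png

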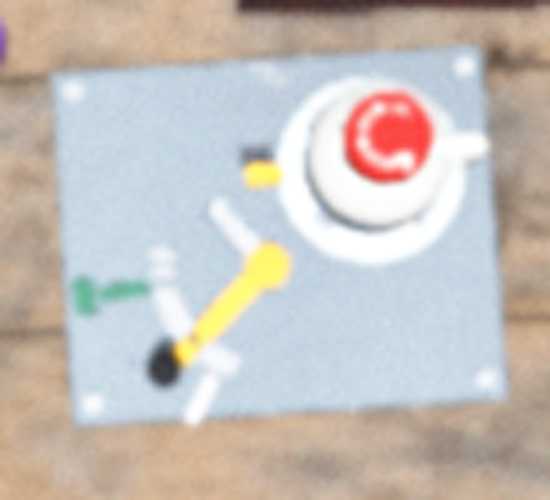

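View pics/cropS.png

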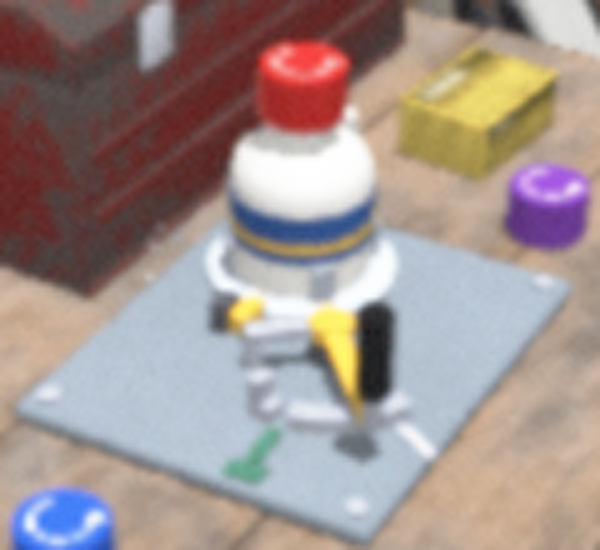

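The crops show the plate corners at (52,75), (480,45), (507,398) and (77,425) in crop pixels. The lever is fully back, with its handle top at (165,362), the pivot at (268,265), the cap top at (389,136) and the green mark at left. In the side crop the cap top is at (303,62) and the handle top at (377,312).

```bash
cat > g.py <<'E'
from m import *
t=lambda u:(np.array(u,float)+.5)/5-.5+[255,165]
s=lambda u:(np.array(u,float)+.5)/5-.5+[230,165]
C=onz("top",t([(52,75),(480,45),(507,398),(77,425)]),.012)
print("corners",C.round(4).tolist())
loc=np.array([(80,205),(80,-80),(-155,-80),(-155,205)])/1e3
# rigid fit
a=loc-loc.mean(0);b=C[:,:2]-C[:,:2].mean(0)
yaw=np.arctan2((a[:,0]*b[:,1]-a[:,1]*b[:,0]).sum(),(a*b).sum());R=np.array([[np.cos(yaw),-np.sin(yaw)],[np.sin(yaw),np.cos(yaw)]])
o=C[:,:2].mean(0)-R@loc.mean(0)
print("yaw",np.degrees(yaw),"origin",o,"resid",(loc@R.T+o-C[:,:2]).round(4).tolist())
print("capT",onz("top",[t((389,136))],.165),"capS",onz("side",[s((303,62))],.165))
print("handleT",onz("top",[t((165,362))],.112),"handleS",onz("side",[s((377,312))],.112))
piv=R@[-.06,.072]+o
P=lambda th:piv+.095*np.array([np.cos(np.radians(150)-th+yaw),np.sin(np.radians(150)-th+yaw)])
print("pivot",piv,"pivT",onz("top",[t((268,265))],.045),"h0",P(0))
for k in(0,.2,.4,.6,.8,.96,1.05):print(k,P(k).round(4))
E
python3 g.py
```

```text
corners [[0.7042, 0.1933, 0.012], [0.7161, -0.089, 0.012], [0.4837, -0.0972, 0.012], [0.4734, 0.1818, 0.012]]
yaw 2.336355162057432 origin [ 0.63437943 -0.0136703 ] resid [[0.0018, 0.0011], [0.0015, -0.0013], [-0.001, -0.0028], [-0.0023, 0.003]]
capT [[ 0.63352574 -0.01268041  0.165     ]] capS [[ 0.6317184  -0.01026315  0.165     ]]
handleT [[0.50736142 0.12256486 0.112     ]] handleS [[0.50077982 0.12801179 0.112     ]]
pivot [0.57149417 0.05582391] pivT [[0.57119714 0.0560121  0.045     ]] h0 [0.48735377 0.09993052]
0 [0.4874 0.0999]
0.2 [0.4978 0.1158]
0.4 [0.5112 0.1292]
0.6 [0.527  0.1397]
0.8 [0.5445 0.1469]
0.96 [0.5594 0.15  ]
1.05 [0.5679 0.1508]
```

>>> play_rows([
  {"delta_pos":[2.8,3.0,0],"angular":[0,0,0],"grip":1},
  {"delta_pos":[2.8,3.0,0],"angular":[0,0,0],"grip":1},
  {"delta_pos":[2.8,3.0,0],"angular":[0,0,0],"grip":1},
  {"delta_pos":[2.8,3.0,0],"angular":[0,0,0],"grip":1},
  {"delta_pos":[2.8,3.0,0],"angular":[0,0,0],"grip":1},
], squeeze=20)

```text
time: 0.52
tool_pos: [0.3083, -0.502, 0.2222]
eef_rot: [[0.969, 0.248, -0.0], [0.248, -0.969, 0.001], [-0.0, -0.001, -1.0]]
wrist_force: [0.6, -0.1, -0.2]
finger_gap: 0.0869
gripper_force: 0.0
```

>>> play_rows([
  {"delta_pos":[2.8,3.0,0],"angular":[0,0,0],"grip":1},
  {"delta_pos":[2.8,3.0,0],"angular":[0,0,0],"grip":1},
  {"delta_pos":[2.8,3.0,0],"angular":[0,0,0],"grip":1},
  {"delta_pos":[2.8,3.0,0],"angular":[0,0,0],"grip":1},
  {"delta_pos":[2.8,3.0,0],"angular":[0,0,0],"grip":1},
])

```text
time: 0.93
tool_pos: [0.4483, -0.3521, 0.2224]
eef_rot: [[0.969, 0.248, -0.0], [0.248, -0.969, 0.0], [-0.0, -0.0, -1.0]]
wrist_force: [0.8, -0.8, 0.7]
finger_gap: 0.0869
gripper_force: 0.0
```

>>> play_rows([
  {"delta_pos":[0.4,3.9,0],"angular":[0,0,0],"grip":1},
  {"delta_pos":[0.4,3.9,0],"angular":[0,0,0],"grip":1},
  {"delta_pos":[0.4,3.9,0],"angular":[0,0,0],"grip":1},
  {"delta_pos":[0.4,3.9,0],"angular":[0,0,0],"grip":1},
  {"delta_pos":[0.4,3.9,0],"angular":[0,0,0],"grip":1},
])

```text
time: 1.35
tool_pos: [0.4671, -0.1569, 0.2223]
eef_rot: [[0.969, 0.248, -0.0], [0.248, -0.969, -0.0], [-0.0, -0.0, -1.0]]
wrist_force: [0.8, 0.0, -0.2]
finger_gap: 0.0873
gripper_force: 0.0
```

>>> play_rows([
  {"delta_pos":[0.5,3.5,0],"angular":[0,0,0],"grip":1},
  {"delta_pos":[0.5,3.5,0],"angular":[0,0,0],"grip":1},
  {"delta_pos":[0.5,3.5,0],"angular":[0,0,0],"grip":1},
  {"delta_pos":[0.5,3.5,0],"angular":[0,0,0],"grip":1},
  {"delta_pos":[0.5,3.5,-1.0],"angular":[0,0,0],"grip":1},
])

```text
time: 1.77
tool_pos: [0.4936, 0.0179, 0.2139]
eef_rot: [[0.969, 0.248, 0.004], [0.248, -0.969, -0.0], [0.003, 0.001, -1.0]]
wrist_force: [1.5, -0.3, 0.5]
finger_gap: 0.0869
gripper_force: 0.0
```

>>> play_rows([
  {"delta_pos":[0.5,3.5,-2.0],"angular":[0,0,0],"grip":1},
  {"delta_pos":[0.4,3.5,-2.0],"angular":[0,0,0],"grip":1},
  {"delta_pos":[0.4,3.7,-2.0],"angular":[0,0,0],"grip":1},
  {"delta_pos":[0,0,-2],"angular":[0,0,0],"grip":1},
  {"delta_pos":[0,0,0],"angular":[0,0,0],"grip":1},
])

```text
time: 2.18
tool_pos: [0.5023, 0.1243, 0.1291]
eef_rot: [[0.967, 0.253, -0.008], [0.253, -0.967, -0.001], [-0.008, -0.001, -1.0]]
wrist_force: [-0.2, -1.4, -1.7]
finger_gap: 0.087
gripper_force: 0.0
```

```bash
python3 - <<'E'
from m import *
p,_=shot("side","s1"); s=arm.sense(); print(s["tool_pos"],s["q"].round(1))
print(proj("side",[s["tool_pos"],s["tool_pos"]-[0,0,.019]]), proj("side",[[.505,.1245,.112],[.505,.1245,.054]]))
cv2.imwrite("pics/c1.png",cv2.resize(p[165:275,250:370],None,fx=5,fy=5,interpolation=cv2.INTER_CUBIC)[:,:,::-1])
E
```

```text
[0.50359019 0.12264952 0.13081054] [   3.4   20.9  -26.8  113.1   12.2   49.1 -105.4]
[[305.26977291 219.94119725]
 [305.07165757 225.78667087]] [[304.28131907 225.90123294]
 [303.71538769 243.115023  ]]
```

View pics/c1.png

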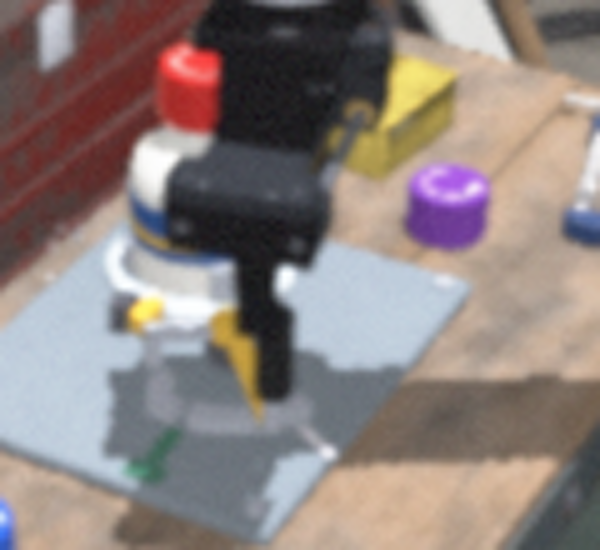

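The fingers hang over the handle, whose foot is at about (305,244) and matches the prediction. I'll lower the tool and pinch.

>>> play_rows([
  {"delta_pos":[0,0,-1.8],"angular":[0,0,0],"grip":1},
  {"delta_pos":[0,0,-1.8],"angular":[0,0,0],"grip":1},
  {"delta_pos":[0,0,-1.8],"angular":[0,0,0],"grip":1},
  {"delta_pos":[0,0,0],"angular":[0,0,0],"grip":-0.2},
  {"delta_pos":[0,0,0],"angular":[0,0,0],"grip":-1},
], squeeze=20)

```text
time: 2.65
tool_pos: [0.5057, 0.1212, 0.0793]
eef_rot: [[0.969, 0.246, -0.0], [0.246, -0.969, -0.001], [-0.001, 0.001, -1.0]]
wrist_force: [-0.3, 1.5, -0.3]
finger_gap: 0.0801
gripper_force: 0.0
```

>>> play_rows([
  {"delta_pos":[0,0,0],"angular":[0,0,0],"grip":-1},
  {"delta_pos":[0,0,0],"angular":[0,0,0],"grip":-1},
  {"delta_pos":[0,0,0],"angular":[0,0,0],"grip":-1},
  {"delta_pos":[0,0,0],"angular":[0,0,0],"grip":-1},
  {"delta_pos":[0,0,0],"angular":[0,0,0],"grip":-1},
])

```text
time: 3.07
tool_pos: [0.5058, 0.1226, 0.0794]
eef_rot: [[0.969, 0.248, 0.001], [0.248, -0.969, 0.0], [0.001, 0.0, -1.0]]
wrist_force: [-0.5, 0.4, 0.2]
finger_gap: 0.0483
gripper_force: 0.0
```

>>> play_rows([
  {"delta_pos":[0,0,0],"angular":[0,0,0],"grip":-1},
  {"delta_pos":[0,0,0],"angular":[0,0,0],"grip":-1},
  {"delta_pos":[0,0,0],"angular":[0,0,0],"grip":-1},
  {"delta_pos":[0,0,0],"angular":[0,0,0],"grip":-1},
  {"delta_pos":[0,0,0],"angular":[0,0,0],"grip":-1},
])

```text
time: 3.48
tool_pos: [0.5049, 0.1236, 0.0788]
eef_rot: [[0.969, 0.249, -0.001], [0.249, -0.969, 0.001], [-0.001, -0.001, -1.0]]
wrist_force: [-0.7, 1.9, 0.3]
finger_gap: 0.0214
gripper_force: 20.0
```

>>> play_rows([
  {"delta_pos":[0,0,0],"angular":[0,0,0],"grip":-1},
  {"delta_pos":[0,0,0],"angular":[0,0,0],"grip":-1},
  {"delta_pos":[0,0,0],"angular":[0,0,0],"grip":-1},
])

```text
time: 3.73
tool_pos: [0.5049, 0.1235, 0.0788]
eef_rot: [[0.969, 0.249, -0.001], [0.249, -0.969, 0.001], [-0.001, -0.001, -1.0]]
wrist_force: [-3.7, 3.8, 0.7]
finger_gap: 0.0216
gripper_force: 20.0
```

>>> play_rows([
  {"delta_pos":[0.32,0.28,0],"angular":[0,0,0],"grip":-1},
  {"delta_pos":[0.32,0.28,0],"angular":[0,0,0],"grip":-1},
  {"delta_pos":[0.39,0.28,0],"angular":[0,0,0],"grip":-1},
  {"delta_pos":[0.39,0.28,0],"angular":[0,0,0],"grip":-1},
  {"delta_pos":[0.4,0.24,0],"angular":[0,0,0],"grip":-1},
])

```text
time: 4.15
tool_pos: [0.5218, 0.1362, 0.0787]
eef_rot: [[0.969, 0.247, -0.004], [0.247, -0.969, -0.001], [-0.004, 0.0, -1.0]]
wrist_force: [-6.9, 2.5, 5.2]
finger_gap: 0.0212
gripper_force: 20.0
```

>>> play_rows([
  {"delta_pos":[0.4,0.24,0],"angular":[0,0,0],"grip":-1},
  {"delta_pos":[0.43,0.2,0],"angular":[0,0,0],"grip":-1},
  {"delta_pos":[0.43,0.2,0],"angular":[0,0,0],"grip":-1},
  {"delta_pos":[0.45,0.16,0],"angular":[0,0,0],"grip":-1},
  {"delta_pos":[0.45,0.16,0],"angular":[0,0,0],"grip":-1},
])

```text
time: 4.57
tool_pos: [0.5437, 0.1466, 0.0787]
eef_rot: [[0.969, 0.247, -0.004], [0.247, -0.969, 0.0], [-0.003, -0.001, -1.0]]
wrist_force: [-5.3, 2.7, 4.7]
finger_gap: 0.0213
gripper_force: 20.0
```

>>> play_rows([
  {"delta_pos":[0.46,0.11,0],"angular":[0,0,0],"grip":-1},
  {"delta_pos":[0.46,0.11,0],"angular":[0,0,0],"grip":-1},
  {"delta_pos":[0.46,0.08,0],"angular":[0,0,0],"grip":-1},
  {"delta_pos":[0.3,0.03,0],"angular":[0,0,0],"grip":-1},
  {"delta_pos":[0.2,0,0],"angular":[0,0,0],"grip":-1},
])

```text
time: 4.98
tool_pos: [0.5633, 0.1518, 0.0788]
eef_rot: [[0.969, 0.248, -0.001], [0.248, -0.969, 0.003], [-0.0, -0.004, -1.0]]
wrist_force: [-3.9, 7.2, 1.7]
finger_gap: 0.0215
gripper_force: 20.0
```

>>> play_rows([
  {"delta_pos":[0,0,0],"angular":[0,0,0],"grip":-1},
  {"delta_pos":[0,0,0],"angular":[0,0,0],"grip":-1},
])

```text
time: 5.15
tool_pos: [0.5638, 0.1518, 0.0788]
eef_rot: [[0.969, 0.248, -0.0], [0.248, -0.969, 0.004], [0.001, -0.004, -1.0]]
wrist_force: [-2.2, 6.9, -0.8]
finger_gap: 0.0219
gripper_force: 20.0
```

>>> play_rows([
  {"delta_pos":[0.3,0,0],"angular":[0,0,0],"grip":-1},
  {"delta_pos":[0.3,0,0],"angular":[0,0,0],"grip":-1},
  {"delta_pos":[0,0,0],"angular":[0,0,0],"grip":-1},
  {"delta_pos":[0,0,0],"angular":[0,0,0],"grip":-1},
])

```text
time: 5.48
tool_pos: [0.5682, 0.1525, 0.0787]
eef_rot: [[0.968, 0.249, -0.003], [0.249, -0.968, 0.004], [-0.002, -0.004, -1.0]]
wrist_force: [-5.3, 6.5, 2.1]
finger_gap: 0.0214
gripper_force: 20.0
```

```bash
python3 - <<'E'
from m import *
p,_=shot("side","s2"); s=arm.sense(); print(s["tool_pos"],s["wrist_force"])
cv2.imwrite("pics/c2.png",cv2.resize(p[165:275,230:350],None,fx=5,fy=5,interpolation=cv2.INTER_CUBIC)[:,:,::-1])
E
```

```text
[0.56819253 0.15249597 0.07877063] [-5.94682525  6.7998198   2.02854501]
```

View pics/c2.png

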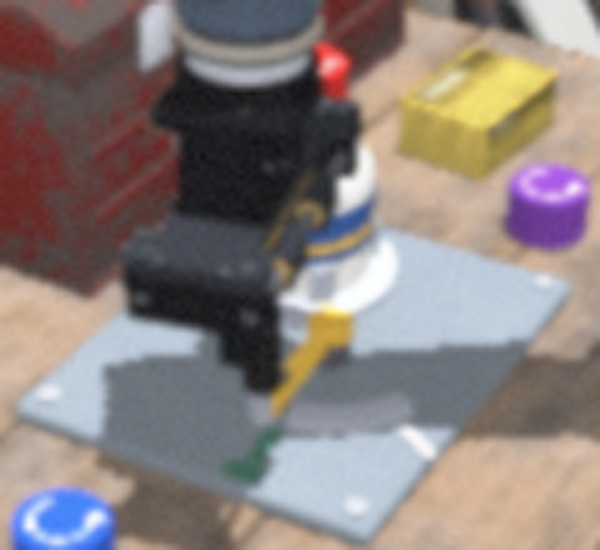

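The lever arm now points at the green mark: pivot at crop (332,335), arm end at (272,410), mark at (255,455). I'll push a little more to feel for the solid stop.

>>> play_rows([
  {"delta_pos":[0.3,0,0],"angular":[0,0,0],"grip":-1},
  {"delta_pos":[0.3,0,0],"angular":[0,0,0],"grip":-1},
  {"delta_pos":[0,0,0],"angular":[0,0,0],"grip":-1},
])

```text
time: 5.78
tool_pos: [0.5696, 0.1527, 0.0785]
eef_rot: [[0.968, 0.25, -0.013], [0.251, -0.968, 0.001], [-0.012, -0.004, -1.0]]
wrist_force: [-15.1, 6.6, 10.1]
finger_gap: 0.0215
gripper_force: 20.0
```

>>> play_rows([
  {"delta_pos":[-0.6,0.1,0],"angular":[0,0,0],"grip":-1},
  {"delta_pos":[0,0,0],"angular":[0,0,0],"grip":1},
  {"delta_pos":[0,0,0],"angular":[0,0,0],"grip":1},
  {"delta_pos":[0,0,0],"angular":[0,0,0],"grip":1},
  {"delta_pos":[0,0,0],"angular":[0,0,0],"grip":1},
])

```text
time: 6.2
tool_pos: [0.5712, 0.1485, 0.0788]
eef_rot: [[0.969, 0.247, 0.001], [0.247, -0.969, -0.001], [0.001, 0.002, -1.0]]
wrist_force: [-0.0, -0.0, -0.0]
finger_gap: 0.0405
gripper_force: 0.0
```

>>> play_rows([
  {"delta_pos":[0,0,0.5],"angular":[0,0,0],"grip":1},
  {"delta_pos":[0,0,1.5],"angular":[0,0,0],"grip":1},
  {"delta_pos":[0,0,3],"angular":[0,0,0],"grip":1},
  {"delta_pos":[0,0,4],"angular":[0,0,0],"grip":1},
  {"delta_pos":[0,0,4],"angular":[0,0,0],"grip":1},
])

```text
time: 6.62
tool_pos: [0.5699, 0.1491, 0.2099]
eef_rot: [[0.969, 0.247, -0.001], [0.247, -0.969, -0.001], [-0.002, 0.0, -1.0]]
wrist_force: [0.5, 1.0, -1.2]
finger_gap: 0.0735
gripper_force: 0.0
```

>>> play_rows([
  {"delta_pos":[0,0,2.0],"angular":[0,0,0],"grip":1},
  {"delta_pos":[0,-3,0],"angular":[0,0,0],"grip":1},
  {"delta_pos":[0,-3,0],"angular":[0,0,0],"grip":1},
  {"delta_pos":[0,0,0],"angular":[0,0,0],"grip":1},
])

```text
time: 6.95
tool_pos: [0.5713, 0.0818, 0.2296]
eef_rot: [[0.971, 0.239, 0.002], [0.239, -0.971, -0.006], [0.0, 0.006, -1.0]]
wrist_force: [1.1, -0.8, -1.4]
finger_gap: 0.0866
gripper_force: 0.0
```

```bash
python3 - <<'E'
from m import *
p,_=shot("side","s3"); q,_=shot("top","t3"); s=arm.sense(); print(s["tool_pos"],s["wrist_force"],s["q"].round(1))
a=cv2.resize(p[165:275,230:350],None,fx=4,fy=4,interpolation=cv2.INTER_CUBIC); b=cv2.resize(q[165:275,260:340],None,fx=4,fy=4,interpolation=cv2.INTER_CUBIC)
cv2.imwrite("pics/c3.png",np.hstack([a,b])[:,:,::-1])
E
```

```text
[0.57063321 0.08778945 0.22924462] [0.33505224 1.07815461 0.02088605] [  7.5  19.5 -26.1  99.9   9.6  62.7 -97.6]
```

View pics/c3.png

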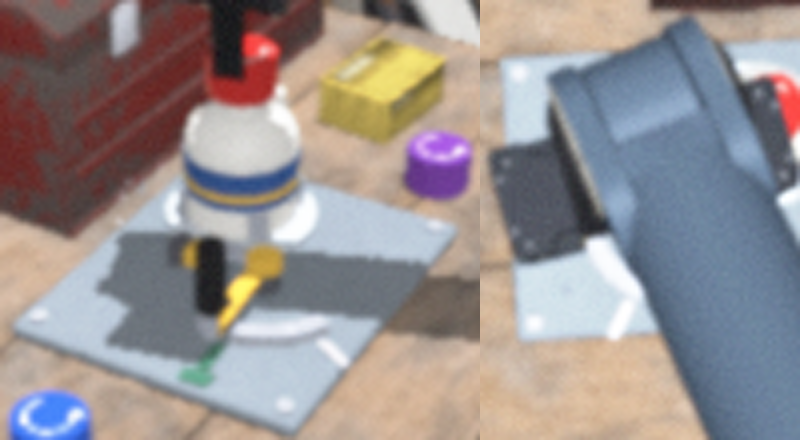

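```bash
python3 - <<'E'
from m import *
exec(open("g.py").read().replace("print","(lambda *a:0)"))
s4=lambda u:(np.array(u,float)+.5)/4-.5+[230,165]
h=onz("side",[s4((210,243))],.112)[0]; v=h[:2]-piv; print(h, "lever", np.radians(150)+yaw-np.arctan2(v[1],v[0]))
print("predicted px crop of P(.96),P(.8)",[( (proj("side",[*P(k),.112])-[230,165]+.5)*4-.5).round(1).tolist() for k in(.8,.96)])
# cap now vs before
d=np.load("pics/top0.npz")["d"]; K,D,R_,t_=cal("top")
vv,uu=np.mgrid[60:180,300:450]; o_,r=ray("top",np.c_[uu.ravel(),vv.ravel()])
X=o_+r*d[60:180,300:450].ravel()[:,None]
tb=X[(X[:,2]>.08)&(X[:,1]<.08)&(X[:,1]>-.2)]
for z in(.08,.12,.16,.2,.24):
    k=tb[(tb[:,2]>z)&(tb[:,2]<z+.04)]; print(z,len(k),k[:,0].min() if len(k) else None)
E
```

```text
[0.55709055 0.15412323 0.112     ] lever 0.9424819094115433
predicted px crop of P(.96),P(.8) [[[231.4, 243.5]], [[210.4, 239.1]]]
0.08 401 0.7413558117958128
0.12 208 0.7383210266472873
0.16 3808 0.7385523168188788
0.2 2482 0.7649186712137008
0.24 2 0.8379077123317795
```

The lever measures 0.94–0.96 rad, with the handle at crop (210,243), so it is home. Next I'll move over the cap and pre-rotate 50° clockwise.

>>> play_rows([
  {"delta_pos":[1.0,-1.6,0],"angular":[0,0,-7.1],"grip":1},
  {"delta_pos":[1.0,-1.6,0],"angular":[0,0,-7.1],"grip":1},
  {"delta_pos":[1.0,-1.6,0],"angular":[0,0,-7.1],"grip":1},
  {"delta_pos":[1.0,-1.6,0],"angular":[0,0,-7.1],"grip":1},
  {"delta_pos":[1.0,-1.6,0],"angular":[0,0,-7.1],"grip":1},
])

```text
time: 7.47
tool_pos: [0.6207, 0.0108, 0.229]
eef_rot: [[0.931, -0.364, 0.0], [-0.364, -0.931, 0.001], [0.0, -0.001, -1.0]]
wrist_force: [0.1, 0.3, -0.2]
finger_gap: 0.0871
gripper_force: 0.0
```

>>> play_rows([
  {"delta_pos":[1.2,-2.0,0],"angular":[0,0,-7.1],"grip":1},
  {"delta_pos":[0,0,0],"angular":[0,0,-7.1],"grip":1},
  {"delta_pos":[0,0,-1],"angular":[0,0,0],"grip":1},
  {"delta_pos":[0,0,0],"angular":[0,0,0],"grip":1},
  {"delta_pos":[0,0,0],"angular":[0,0,0],"grip":1},
])

```text
time: 7.88
tool_pos: [0.6312, -0.0079, 0.2177]
eef_rot: [[0.819, -0.574, -0.002], [-0.574, -0.819, 0.001], [-0.002, 0.001, -1.0]]
wrist_force: [-0.1, 0.0, -0.1]
finger_gap: 0.0867
gripper_force: 0.0
```

```bash
python3 - <<'E'
from m import *
p,_=shot("side","s4"); s=arm.sense(); print(s["tool_pos"],s["wrist_force"],s["q"].round(1))
print(((proj("side",[s["tool_pos"],s["tool_pos"]*[1,1,0]+[0,0,.165]])-[230,130]+.5)*5-.5))
cv2.imwrite("pics/c4.png",cv2.resize(p[130:250,230:350],None,fx=5,fy=5,interpolation=cv2.INTER_CUBIC)[:,:,::-1])
E
```

```text
[ 0.63153855 -0.00807658  0.21825784] [-0.24515641  0.54346262  0.79119965] [   7.1   23.8  -13.8   93.8    6.1   63.3 -133.4]
[[302.10264716 157.99862007]
 [301.36415346 238.52732547]]
```

View pics/c4.png

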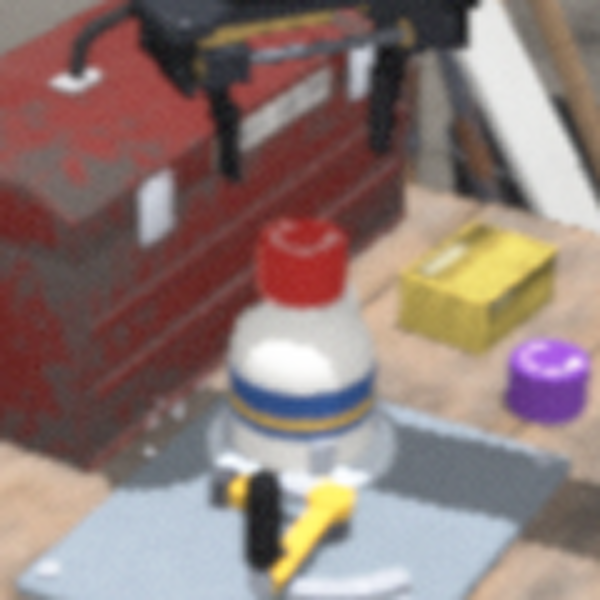

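The cap top at crop (303,237) lies under the tool, which projects to (301,238), so the correction is only millimetres. J7 is at -133, so turning anticlockwise raises it and there is ample range. Descending and gripping.

>>> play_rows([
  {"delta_pos":[0.1,-0.4,-1.8],"angular":[0,0,0],"grip":1},
  {"delta_pos":[0,0,-1.8],"angular":[0,0,0],"grip":1},
  {"delta_pos":[0,0,-1.8],"angular":[0,0,0],"grip":1},
  {"delta_pos":[0,0,-1.6],"angular":[0,0,0],"grip":1},
  {"delta_pos":[0,0,-1.1],"angular":[0,0,0],"grip":1},
], squeeze=40)

```text
time: 8.35
tool_pos: [0.6323, -0.0129, 0.1364]
eef_rot: [[0.817, -0.576, -0.002], [-0.576, -0.817, 0.0], [-0.002, 0.001, -1.0]]
wrist_force: [-0.6, 0.4, -0.4]
finger_gap: 0.0869
gripper_force: 0.0
```

>>> play_rows([
  {"delta_pos":[0,0,0],"angular":[0,0,0],"grip":-1},
  {"delta_pos":[0,0,0],"angular":[0,0,0],"grip":-1},
  {"delta_pos":[0,0,0],"angular":[0,0,0],"grip":-1},
  {"delta_pos":[0,0,0],"angular":[0,0,0],"grip":-1},
  {"delta_pos":[0,0,0],"angular":[0,0,0],"grip":-1},
])

```text
time: 8.77
tool_pos: [0.6338, -0.0138, 0.139]
eef_rot: [[0.816, -0.578, 0.002], [-0.578, -0.816, -0.0], [0.002, -0.001, -1.0]]
wrist_force: [-0.9, 0.2, 0.7]
finger_gap: 0.0616
gripper_force: 0.0
```

>>> play_rows([
  {"delta_pos":[0,0,0],"angular":[0,0,0],"grip":-1},
  {"delta_pos":[0,0,0],"angular":[0,0,0],"grip":-1},
  {"delta_pos":[0,0,0],"angular":[0,0,0],"grip":-1},
  {"delta_pos":[0,0,0],"angular":[0,0,0],"grip":-1},
  {"delta_pos":[0,0,0],"angular":[0,0,0],"grip":-1},
])

```text
time: 9.18
tool_pos: [0.6342, -0.013, 0.1387]
eef_rot: [[0.816, -0.578, 0.003], [-0.578, -0.816, 0.001], [0.002, -0.002, -1.0]]
wrist_force: [2.7, 3.6, 2.2]
finger_gap: 0.0529
gripper_force: 40.0
```

>>> play_rows([
  {"delta_pos":[0,0,-0.2],"angular":[0,0,0],"grip":-1},
  {"delta_pos":[0,0,-0.2],"angular":[0,0,0],"grip":-1},
  {"delta_pos":[0,0,-0.2],"angular":[0,0,0],"grip":-1},
  {"delta_pos":[0,0,-0.15],"angular":[0,0,0],"grip":-1},
  {"delta_pos":[0,0,0],"angular":[0,0,0],"grip":-1},
])

```text
time: 9.6
tool_pos: [0.6343, -0.013, 0.1324]
eef_rot: [[0.816, -0.578, 0.003], [-0.578, -0.816, 0.001], [0.002, -0.002, -1.0]]
wrist_force: [-0.8, 3.1, 11.6]
finger_gap: 0.0528
gripper_force: 40.0
```

>>> play_rows([
  {"delta_pos":[0,0,-0.05],"angular":[0,0,0],"grip":-1},
  {"delta_pos":[0,0,0],"angular":[0,0,0],"grip":-1},
  {"delta_pos":[0,0,0],"angular":[0,0,5],"grip":-1},
  {"delta_pos":[0,0,0],"angular":[0,0,5],"grip":-1},
  {"delta_pos":[0,0,0],"angular":[0,0,5],"grip":-1},
])

```text
time: 10.02
tool_pos: [0.6345, -0.0138, 0.1324]
eef_rot: [[0.939, -0.343, 0.004], [-0.343, -0.939, -0.0], [0.004, -0.001, -1.0]]
wrist_force: [-0.4, 0.8, 11.5]
finger_gap: 0.0528
gripper_force: 40.0
```

```bash
python3 -c "
from workcell import arm
s=arm.sense();print(s['q'].round(1),s['ft_torque'].round(2),s['wrist_force'].round(1),s['tool_pos'])"
```

```text
[   9.5   29.   -16.6   98.3    9.9   54.  -121.1] [ 0.38  0.06 -0.09] [-0.4  0.8 11.5] [ 0.63448083 -0.01376116  0.13237738]
```

>>> play_rows([
  {"delta_pos":[0,0,0],"angular":[0,0,5],"grip":-1},
  {"delta_pos":[0,0,0],"angular":[0,0,5],"grip":-1},
  {"delta_pos":[0,0,0],"angular":[0,0,5],"grip":-1},
  {"delta_pos":[0,0,0],"angular":[0,0,5],"grip":-1},
  {"delta_pos":[0,0,0],"angular":[0,0,5],"grip":-1},
])

```text
time: 10.43
tool_pos: [0.6347, -0.0139, 0.1324]
eef_rot: [[0.996, 0.085, 0.004], [0.085, -0.996, -0.0], [0.004, 0.001, -1.0]]
wrist_force: [-0.5, 1.5, 11.9]
finger_gap: 0.0529
gripper_force: 40.0
```

>>> play_rows([
  {"delta_pos":[0,0,0],"angular":[0,0,5],"grip":-1},
  {"delta_pos":[0,0,0],"angular":[0,0,5],"grip":-1},
  {"delta_pos":[0,0,0],"angular":[0,0,5],"grip":-1},
  {"delta_pos":[0,0,0],"angular":[0,0,5],"grip":-1},
  {"delta_pos":[0,0,0],"angular":[0,0,5],"grip":-1},
])

```text
time: 10.85
tool_pos: [0.6347, -0.0141, 0.1324]
eef_rot: [[0.867, 0.498, 0.004], [0.498, -0.867, -0.001], [0.003, 0.003, -1.0]]
wrist_force: [0.5, 2.1, 11.5]
finger_gap: 0.0527
gripper_force: 40.0
```

```bash
python3 -c "
from workcell import arm
s=arm.sense();print(s['q'].round(1),s['ft_torque'].round(2),s['wrist_force'].round(1),s['tool_pos'])"
```

```text
[ 17.8  30.8 -28.4  97.8  17.3  55.5 -77.2] [ 0.24 -0.09 -0.02] [ 0.5  2.1 11.5] [ 0.63474704 -0.01412743  0.13238891]
```

>>> play_rows([
  {"delta_pos":[0,0,0],"angular":[0,0,3],"grip":-1},
  {"delta_pos":[0,0,0.4],"angular":[0,0,0],"grip":-1},
  {"delta_pos":[0,0,0.4],"angular":[0,0,0],"grip":-1},
  {"delta_pos":[0,0,0.4],"angular":[0,0,0],"grip":-1},
  {"delta_pos":[0,0,0.4],"angular":[0,0,0],"grip":-1},
])

```text
time: 11.27
tool_pos: [0.6334, -0.014, 0.1453]
eef_rot: [[0.842, 0.54, 0.001], [0.54, -0.842, 0.0], [0.001, 0.0, -1.0]]
wrist_force: [5.3, 2.2, -5.4]
finger_gap: 0.0529
gripper_force: 40.0
```

>>> play_rows([
  {"delta_pos":[0,0,0],"angular":[0,0,0],"grip":-1},
  {"delta_pos":[0,0,0.3],"angular":[0,0,0],"grip":-1},
  {"delta_pos":[0,0,0],"angular":[0,0,0],"grip":-1},
])

```text
time: 11.52
tool_pos: [0.6333, -0.0141, 0.1484]
eef_rot: [[0.842, 0.54, 0.0], [0.54, -0.842, -0.0], [0.0, 0.0, -1.0]]
wrist_force: [3.7, 1.8, -2.6]
finger_gap: 0.053
gripper_force: 40.0
```

>>> play_rows([
  {"delta_pos":[0,0,0.6],"angular":[0,0,0],"grip":-1},
  {"delta_pos":[0,0,0.7],"angular":[0,0,0],"grip":-1},
  {"delta_pos":[0,0,1],"angular":[0,0,0],"grip":-1},
  {"delta_pos":[0,0,1],"angular":[0,0,0],"grip":-1},
  {"delta_pos":[0,0,1],"angular":[0,0,0],"grip":-1},
])

```text
time: 11.93
tool_pos: [0.6326, -0.0144, 0.1928]
eef_rot: [[0.842, 0.54, -0.001], [0.54, -0.842, -0.001], [-0.001, 0.0, -1.0]]
wrist_force: [0.3, -0.0, 0.2]
finger_gap: 0.0525
gripper_force: 40.0
```

>>> play_rows([
  {"delta_pos":[0,0,1.5],"angular":[0,0,0],"grip":-1},
  {"delta_pos":[0,0,1.5],"angular":[0,0,0],"grip":-1},
  {"delta_pos":[0,0,1.5],"angular":[0,0,0],"grip":-1},
  {"delta_pos":[0,0,0.5],"angular":[0,0,0],"grip":-1},
  {"delta_pos":[0,0,0],"angular":[0,0,0],"grip":-1},
])

```text
time: 12.35
tool_pos: [0.6338, -0.0139, 0.2441]
eef_rot: [[0.842, 0.54, 0.003], [0.54, -0.842, -0.0], [0.003, 0.002, -1.0]]
wrist_force: [0.6, -0.0, -0.3]
finger_gap: 0.0522
gripper_force: 40.0
```

>>> play_rows([
  {"delta_pos":[0,0,0],"angular":[0,0,0],"grip":-1},
  {"delta_pos":[0,0,0],"angular":[0,0,0],"grip":-1},
  {"delta_pos":[0,0,0],"angular":[0,0,0],"grip":-1},
])

```text
time: 12.6
tool_pos: [0.6324, -0.0141, 0.2407]
eef_rot: [[0.842, 0.54, -0.002], [0.54, -0.842, -0.0], [-0.002, -0.001, -1.0]]
wrist_force: [0.5, -0.3, -0.9]
finger_gap: 0.0529
gripper_force: 40.0
```

```bash
python3 - <<'E'
from m import *
p,_=shot("side","s5"); s=arm.sense(); print(s["tool_pos"],s["wrist_force"],s["finger_gap"])
cv2.imwrite("pics/c5.png",cv2.resize(p[130:270,220:360],None,fx=4,fy=4,interpolation=cv2.INTER_CUBIC)[:,:,::-1])
E
```

```text
[ 0.63253757 -0.01404663  0.24076609] [-0.36028968  0.22010349 -0.9297325 ] 0.05269596885982167
```

View pics/c5.png

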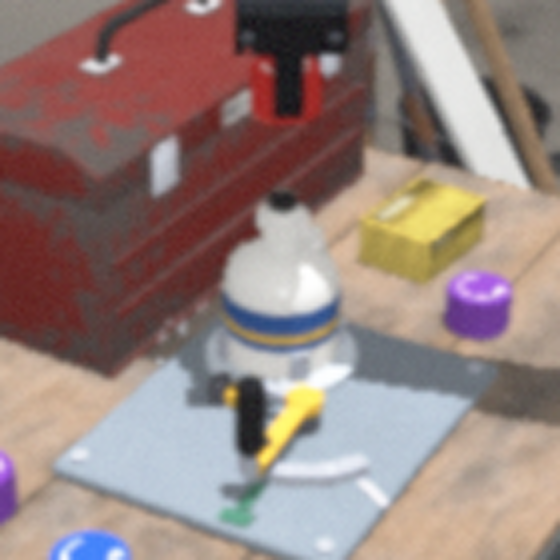

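The red cap is held level at crop (287,88), clear of the open mouth at (281,200), and the lever still points at the green mark. Handing in.

```bash
python3 -c "
from workcell import arm
print(arm.close_job())"
```

```text
the job is handed in; nothing more can be done
None
```

The job is handed in at about 12.6 s on the robot's clock: the lever is home in the green notch, and the red cap came off and is held level about 8 cm above the open mouth; `close_job()` returned no verdict.

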